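# Register a specimen cassette and index the viewing stage

## Robot

A 6-joint arm with a two-finger parallel gripper is mounted at the origin on a cart in front of the work surface, level with it; the furniture and walls round the work are solid. World frame = base frame: x ahead of the robot, y to its left, z up, the work surface at z = 0. Lengths are in m, angles in rad, forces in N, time in s.
With the tool pointing down it reaches from about 0.35 to 0.775 m from the base axis. Payload 5.5 kg.
Tool frame: the origin (TCP) lies between the finger pads; the fingertips stand 22 mm ahead of it and the grasp point (between the pads) lies 3 mm ahead of it; z points along the fingers, y is the direction in which the jaws open and shut (so a half turn about z gives the same grasp; the last joint's range is limited). The gripper opens to 85 mm and grips with 20 to 120 N. Pads are 22 mm wide; open, the fingers measure 114 mm over their backs; the gripper's body (76 mm by 85 mm) begins 54 mm behind the grasp point. The pads swing forward as they close: fully open they stand 13 mm farther back than shut.
Start: joints at [-0.14, 0.313, 0.046, 1.304, 0, 1.431], TCP at [0.575, -0, 0.253] pointing down, gripper open.
Joint ranges: [-2.76, 2.76], [-0.86, 1.69], [-1.03, 1.26], [-2.2, 2.34], [-1.47, 1.5], [-3.14, 3.14]. Speed limits (rad/s): [2.57, 2.57, 3.14, 3.14, 3.14, 3.14].

## Interface

Orientations are given as a unit quaternion [x, y, z, w].
In Python, from rig import robot gives the robot as it stands.
- The arm moves only by the tool send_rows, never from a script. Its argument "targets" is a list of rows, each an object of numbers: "wx", "wy", "wz": the turn, a rotation vector about the tool's x, y, z in rad; "dx", "dy", "dz": the shift along the tool's x, y, z in m; "hand": the closure, from 0 (fully open) to 1 (shut). In form: [{"wx": .., "wy": .., "wz": .., "dx": .., "dy": .., "dz": .., "hand": ..}, ...]. A call has 1 to 20 rows; each row is the pose to reach, as a shift and turn from the pose commanded when the call began, along the tool's axes at that moment; what a row does not reach only later rows make up. A row lasts 1/10 s, in which the tool goes at most 50 mm and 8.59 degrees, less where a joint would pass 70% of its speed; a pose out of reach is approached as far as the arm can. A call with a gripper value outside its range is refused whole. The fingers move at their own pace and stop on an object; "force" is the grip in N (left out, the last holds). Time passes only in rows, so rows that repeat a pose let the fingers close. It gives the time, the measured TCP pose, the force and the opening at its end, in the units of the state.
- robot.get_state(): the state, without advancing time (a new reading comes with each control period).
- robot.read_camera(name): name is "scene" or "side" or "wrist"; returns (picture, depth): 420x560x3 uint8, red, green, blue; 420x560 float32, m along the optical axis (not along the pixel's ray), 0 where there is no reading.
- robot.camera_model(name): a dict with "fov_y" (degrees; the focal length in pixels is half the picture's height over the tangent of half this angle, whatever the lens; pixels are square), "cx", "cy" (the principal point, pixels), "rvec" (rotation vector, rad) and "tvec" (3), from world to camera coordinates, as OpenCV has them; the wrist camera has in their place "tool_from_camera" (4x4, takes a point from camera to tool coordinates, whose origin is the TCP and whose axes are the flange's). Camera axes: x right, y down, z forward; pixel columns grow to the right and rows downward; lengths in m; the calibration is good to about 2 mm. A picture is of the moment at which its call begins: read the wrist's pose just before it. camera_model takes no time and is no camera call.
- robot.finish_job(): hands the job in, once; it reports no verdict.
The state is a dict: "time_s": time; "joint_positions": joint angles; "qd": joint speeds; "joint_torque": joint torques, N m; "tool_pos": TCP position; "eef_rot": TCP orientation; "force": force on the tool from outside, world axes, zero at the start; "ft_torque": the same for the moment, N m; "grip_width": opening from 0.0 (shut) to 1.0 (fully open).
Only numpy, scipy, OpenCV 4.12 (cv2) and the standard library are available. Lean on these libraries where they do the work, as an engineer would, in place of code of your own. Each camera call takes 0.05 s, during which the arm holds its last target. There are 200 camera calls.

## Task

On the little viewing stage, first push the white specimen cassette snugly and squarely against both aluminium stops of the carriage (the far one and the one beside the knob), leaving the carriage at its start end. Then take the carriage by its knob and slide it along the rail until its spring ball drops into the notch of the brass strip, and finish there: stay gripping the knob, with the carriage still in the notch and the cassette still against its stops. Leave the jar, tally counter and notes alone.

Things in the scene. Friction and masses are not known exactly. Their poses are not given: they have to be found in the camera images.
- stage_base: Aluminium stage base, fixed to the table, 130 (x) x 340 (y) x 12 mm, origin at the centre of its underside. Its +y is the direction in which the carriage slides, its +x points roughly away from the robot. Its place varies and it is yawed up to 0.25 rad; carriage, strip and stops turn with it. A steel rail lies along its middle.
- carriage (a joint): Carriage travel in m along the base's +y: 0 at the start end stop (starts there), 0.14 at the far end. About 2 N slides it; leaving the notch takes about 8 N. The notch lies between 0.055 and 0.105, different each time; pushed on, the carriage runs past it. Its black plate is 100 x 146 mm, top 28.5 mm above the table; at travel 0 it spans base x -55 to +45, y -135 to +11 mm.
- nest (a point): Where the centre of the cassette's underside lies when against both stops: a point on the carriage plate's top, 28.5 mm above the table; axes as the base; moves with the carriage. Stops are bars 8 mm high. Far one: along y, face 26 mm to +x, from -32 to +42 mm in y of this point. Other: along x, face 36 mm to -y, 36 mm long. The near (-x) and +y sides are open.
- cassette_mid (a point): Centre (6 mm above its underside) of the loose white cassette with four amber windows, 52 (x) x 72 (y) x 12 mm, 120 g, lying flat on the carriage plate. Axes along its sides. It starts 7 to 12 mm short of each stop (towards -x and +y), yawed up to 0.1 rad against the base.
- knob: Upright black knob, red dot on top, 20 mm diameter, 34 mm high, on the carriage (twists stiffly about its axis, to no effect). Origin at the centre of its foot, 28.5 mm above the table; 2 mm to -x and 68 mm to -y of the nest point. The back of the 8 mm high stop is 24 mm from its axis; a brass plunger housing (15 mm across, 4 mm high) stands on the plate 45 mm to -x of it.
- plunger (a point): Point on the carriage: the bottom of the spring ball (12 mm ball, pressed down with about 7 N) under the brass plunger housing at the near edge of the carriage; a white line on the plate's edge marks it. Moves with the carriage.
- notch (a point): Middle of the cross groove (9 mm wide, 4 mm deep), at the top face (16 mm above the table) of the brass index strip (30 mm wide) on the near side of the base; a short red line on each side of the groove. Axes as the base. The carriage is in the notch when the plunger point is level with this along the base's y; the ball draws it to the middle from about 4 mm either side.
- jar: Screw jar, white lid, 47 mm across, 56 mm high, loose, near the stage; origin at the centre of its underside. Leave alone.
- counter: Grey hand tally counter lying on its back, 52 x 71 x 28 mm, loose, near the stage; origin at the centre of its underside. Leave alone.
- notes: Block of yellow sticky notes, 51 x 51 x 20 mm, loose, near the stage; origin at the centre of its underside. Leave alone.

How it is judged:
By the outcome, as a careful person would: the job done as asked, in the order asked, and still so for the second after the job is handed in, while the arm keeps its last pose, push and grip.
It also fails if it takes over 61 s, if anything falls off the work surface, if the arm or the gripper's body presses on something with over 40 N, if the wrist force passes 120 N, or if a joint passes its speed limit or range.

## Working session

There is one attempt and no reset: what is moved stays moved. The work goes in short steps, Python scripts to look and compute and a tool call to move; the robot and the scene stay as the last step left them, time stands still between calls to the robot, and variables do not carry over. Pictures are saved under pics/ and viewed, about 8 in all and at most 12, crops included, and the job is handed in when it is done.

Besides the shell and the picture viewer there is one more tool, called after ">>>" as name(argument=value, ...) on one line, values as JSON. send_rows: Moves the arm, as the interface text tells. Its arguments: {"type":"object","properties":{"targets":{"type":"array","items":{"type":"object","properties":{"wx":{"type":"number"},"wy":{"type":"number"},"wz":{"type":"number"},"dx":{"type":"number"},"dy":{"type":"number"},"dz":{"type":"number"},"hand":{"type":"number"}}}},"force":{"type":"number"}},"required":["targets"]}

```bash
mkdir -p pics; ls
cat > h.py <<'E'
import numpy as np, cv2
from scipy.spatial.transform import Rotation as R
from rig import robot
def cam(name, st=None):
    m=robot.camera_model(name); f=210/np.tan(np.radians(m['fov_y'])/2)
    if 'rvec' in m:
        Rw=R.from_rotvec(np.ravel(m['rvec'])).as_matrix(); t=np.ravel(m['tvec'])
        return f,m['cx'],m['cy'],Rw.T,-Rw.T@t
    T=np.array(m['tool_from_camera']); Rt=R.from_quat(st['eef_rot']).as_matrix()
    return f,m['cx'],m['cy'],Rt@T[:3,:3],Rt@T[:3,3]+np.array(st['tool_pos'])
def ray(c,px,z):
    f,cx,cy,A,o=c; px=np.atleast_2d(px).astype(float)
    d=np.c_[(px[:,0]-cx)/f,(px[:,1]-cy)/f,np.ones(len(px))]@A.T
    return o+d*((z-o[2])/d[:,2])[:,None]
def proj(c,P):
    f,cx,cy,A,o=c; q=(np.atleast_2d(P)-o)@A
    return np.c_[f*q[:,0]/q[:,2]+cx,f*q[:,1]/q[:,2]+cy]
def shot(name,fn):
    st=robot.get_state(); im,d=robot.read_camera(name)
    cv2.imwrite('pics/%s.png'%fn,im[...,::-1]); np.savez('pics/%s.npz'%fn,im=im,d=d,pos=st['tool_pos'],q=st['eef_rot'])
    return im,d,cam(name,st)
def load(name,fn):
    z=np.load('pics/%s.npz'%fn); return z['im'],z['d'],cam(name,dict(tool_pos=z['pos'],eef_rot=z['q']))
E
python3 - <<'E'
from h import *
a=shot('scene','s0'); b=shot('wrist','w0'); c=shot('side','d0')
for n,x in (('s',a),('w',b),('d',c)): print(n,x[2])
print(robot.get_state())
cv2.imwrite('pics/c0.png',cv2.resize(np.hstack([a[0],c[0]])[...,::-1],(800,300),interpolation=cv2.INTER_AREA))
E
```

```text
pics
s (np.float64(439.995530275554), 284.1196930472859, 209.2610187904038, array([[ 0.46420002, -0.68706752,  0.55897814],
       [-0.8857032 , -0.35512648,  0.29902346],
       [-0.00694137, -0.63389543, -0.77338762]]), array([ 0.06581771, -0.18183342,  0.75046324]))
w (np.float64(352.0190622995433), 276.65983398276524, 214.69743613132678, array([[ 9.99999157e-01,  2.47244801e-04, -1.27479361e-03],
       [-1.40560969e-04, -9.55328339e-01, -2.95546521e-01],
       [-1.29091880e-03,  2.95546451e-01, -9.55327498e-01]]), array([0.57582078, 0.07588717, 0.37363996]))
d (np.float64(442.5803104151621), 274.37819262481435, 208.51885355286728, array([[ 0.81865855,  0.41151223, -0.40056942],
       [ 0.57401456, -0.60758243,  0.54895435],
       [-0.01747751, -0.67933885, -0.73361656]]), array([ 0.9444692 , -0.40330577,  0.72468995]))
{'time_s': 0.15, 'joint_positions': array([-1.39546936e-01,  3.13819781e-01,  4.52460154e-02,  1.30361022e+00,
       -1.05708959e-05,  1.43117470e+00]), 'qd': array([-0.00102812, -0.00283764,  0.00253563,  0.00036107,  0.00156992,
       -0.00087547]), 'joint_torque': array([ 1.76330479e-03, -4.81067133e+01,  2.98815805e+01,  1.39078675e-02,
       -1.10673584e-04, -5.56924022e-05]), 'tool_pos': array([5.74645887e-01, 6.76522865e-05, 2.52620802e-01]), 'eef_rot': array([ 7.07080200e-01,  7.07133021e-01, -4.21801005e-04, -5.50917840e-04]), 'force': array([ 0.37273727, -0.43834762, -0.1774316 ]), 'ft_torque': array([ 0.0492255 ,  0.04100103, -0.00867435]), 'grip_width': 0.9993837677788492}
```

View pics/w0.png

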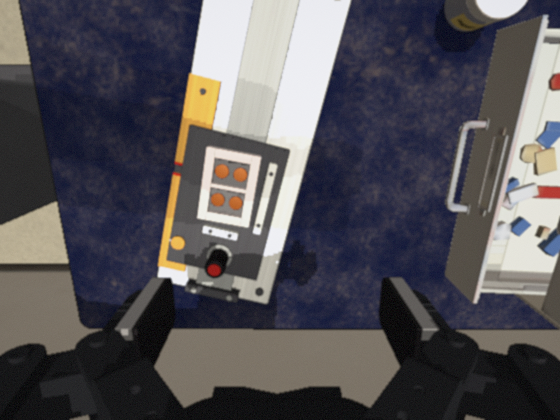

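View pics/s0.png

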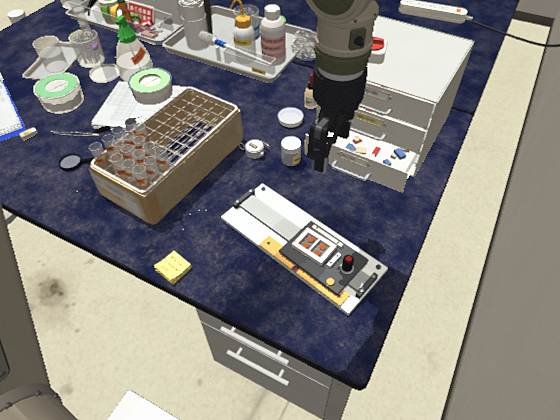

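Wrist view: plate corners about (192,125), (289,150), (262,280), (165,265); cassette about (230,188); knob dot (215,268); red notch lines at about (180,168); plunger housing (177,242). Now a rough fix from this view.

```bash
cat > m.py <<'E'
from h import *
def measure(fn,dbg=None):
    im,d,c=load('wrist',fn)
    hsv=cv2.cvtColor(im,cv2.COLOR_RGB2HSV); H,S,V=[hsv[...,i].astype(int) for i in range(3)]
    red=((H<6)|(H>174))&(S>150)&(V>60)
    n,l,st,ce=cv2.connectedComponentsWithStats(red.astype(np.uint8))
    for i in range(1,n):
        if st[i,4]>2: print('red',ce[i].round(1),st[i],'z62.5',ray(c,ce[i],.0625).round(4)[0,:2],'z16',ray(c,ce[i],.016).round(4)[0,:2])
    br=((H>12)&(H<30)&(S>150)&(V>120)).astype(np.uint8)
    n,l,st,ce=cv2.connectedComponentsWithStats(br)
    for i in range(1,n):
        if st[i,4]>20: print('brass',ce[i].round(1),st[i],'z32.5',ray(c,ce[i],.0325).round(4)[0,:2])
    return im,d,c,H,S,V
if __name__=='__main__':
    import sys; fn=sys.argv[1]
    im,d,c,H,S,V=measure(fn)
    # world points of depth
    f,cx,cy,A,o=c; v,u=np.mgrid[:420,:560]
    P=np.stack([(u-cx)/f*d,(v-cy)/f*d,d],-1)@A.T+o
    ok=(d>0)&(np.abs(P[...,0]-.5)<.12)&(np.abs(P[...,1]+.03)<.2)
    def rect(name,z0,z1,extra=True):
        m=(ok&(P[...,2]>z0)&(P[...,2]<z1)&extra).astype(np.uint8)
        m=cv2.morphologyEx(m,cv2.MORPH_OPEN,np.ones((3,3)))
        n,l,st,ce=cv2.connectedComponentsWithStats(m); 
        if n<2: print(name,'none');return
        i=1+np.argmax(st[1:,4]); X=P[l==i][:,:2].astype(np.float32)*1000
        print(name,st[i],cv2.minAreaRect(X))
    rect('plate+cass',.024,.048); rect('cass',.0365,.046); rect('plate dark',.022,.034)
    print(robot.get_state()['time_s'])
E
python3 m.py w0
python3 - <<'E'
import cv2
a=cv2.imread('pics/w0.png')[60:310,130:330]; cv2.imwrite('pics/w0c.png',cv2.resize(a,(480,600),interpolation=cv2.INTER_CUBIC))
E
```

```text
red [556.7  81.8] [553  75   7  14  76] z62.5 [0.8072 0.0948] z16 [0.8418 0.0977]
red [177.8 163.6] [174 162   8   4  16] z62.5 [0.4879 0.027 ] z16 [0.4747 0.0197]
red [176.2 173.3] [173 172   8   4  14] z62.5 [0.4857 0.0183] z16 [0.4722 0.0097]
red [549.5 191.7] [540 187  20  11 199] z62.5 [0.8226 0.0015] z16 [ 0.8595 -0.0096]
red [213.7 269.8] [207 264  14  13 143] z62.5 [ 0.5141 -0.0764] z16 [ 0.5049 -0.0992]
brass [196.9 108.7] [ 175   74   45   89 1735] z32.5 [0.5014 0.0733]
brass [169.6 225.8] [158 175  27  95 726] z32.5 [ 0.4656 -0.0416]
brass [177.6 242.3] [171 236  14  13 135] z32.5 [ 0.4724 -0.0597]
plate+cass [  166   124   124   156 13162] ((522.198486328125, -22.98809814453125), (146.09988403320312, 100.14095306396484), 75.89852142333984)
cass [ 197  146   64   81 2234] ((527.9098510742188, 0.14107131958007812), (72.21627807617188, 52.180747985839844), 79.01913452148438)
plate dark [ 166  124  124  156 8228] ((522.198486328125, -22.98809814453125), (146.09988403320312, 100.14095306396484), 75.89852142333984)
0.15
```

>>> send_rows(targets=[{"dx":-0.005,"dy":-0.025,"dz":0.025,"wz":0.08},{"dx":-0.01,"dy":-0.05,"dz":0.055,"wz":0.16},{"dx":-0.015,"dy":-0.075,"dz":0.08,"wz":0.246},{"dx":-0.015,"dy":-0.075,"dz":0.08,"wz":0.246},{"dx":-0.015,"dy":-0.075,"dz":0.08,"wz":0.246},{"dx":-0.015,"dy":-0.075,"dz":0.08,"wz":0.246}])

```text
invalid input
```

```bash
python3 -c "
from h import *
shot('wrist','w1'); print(robot.get_state()['tool_pos'],robot.get_state()['force'])"; python3 m.py w1
```

```text
[5.74755312e-01 2.28850097e-05 2.52743679e-01] [-0.26596405 -0.2164449  -0.15358369]
red [556.4  81.9] [553  75   7  14  83] z62.5 [0.8074 0.0948] z16 [0.842  0.0976]
red [177.5 163.5] [174 162   8   4  14] z62.5 [0.4877 0.027 ] z16 [0.4745 0.0197]
red [176.1 173.2] [172 172   9   4  16] z62.5 [0.4857 0.0183] z16 [0.4722 0.0097]
red [549.3 191.5] [539 187  21  10 202] z62.5 [0.8228 0.0016] z16 [ 0.8597 -0.0095]
red [213.5 269.5] [207 264  14  12 141] z62.5 [ 0.5141 -0.0763] z16 [ 0.5049 -0.099 ]
brass [196.7 108.8] [ 175   74   45   89 1733] z32.5 [0.5013 0.0732]
brass [169.4 225.8] [158 175  27  95 730] z32.5 [ 0.4656 -0.0416]
brass [177.5 242.2] [171 236  14  13 134] z32.5 [ 0.4724 -0.0597]
plate+cass [  166   124   124   156 13172] ((522.1741943359375, -23.178421020507812), (146.45065307617188, 100.10150146484375), 75.90101623535156)
cass [ 197  146   64   81 2239] ((527.9205322265625, 0.003116607666015625), (72.19862365722656, 52.083065032958984), 79.07366180419922)
plate dark [ 166  124  124  156 8226] ((522.1741943359375, -23.178421020507812), (146.45065307617188, 100.10150146484375), 75.90101623535156)
0.2
```

View pics/w1.png

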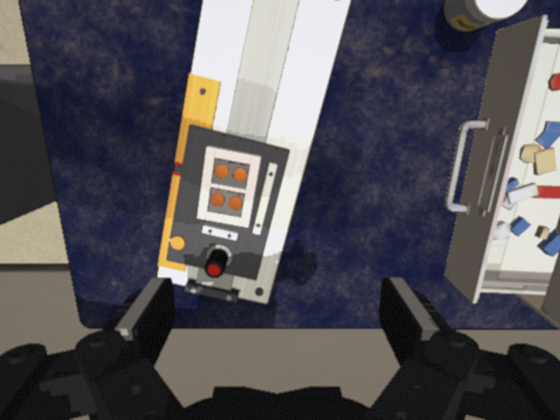

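The arm had not moved: the call was refused, probably because every row needs all seven fields. The picture is the same as the first.

>>> send_rows(targets=[{"wx":0,"wy":0,"wz":0.08,"dx":-0.005,"dy":-0.025,"dz":0.025,"hand":0},{"wx":0,"wy":0,"wz":0.16,"dx":-0.01,"dy":-0.05,"dz":0.055,"hand":0},{"wx":0,"wy":0,"wz":0.246,"dx":-0.015,"dy":-0.075,"dz":0.08,"hand":0},{"wx":0,"wy":0,"wz":0.246,"dx":-0.015,"dy":-0.075,"dz":0.08,"hand":0},{"wx":0,"wy":0,"wz":0.246,"dx":-0.015,"dy":-0.075,"dz":0.08,"hand":0},{"wx":0,"wy":0,"wz":0.246,"dx":-0.015,"dy":-0.075,"dz":0.08,"hand":0}])

```text
time_s: 0.8
tool_pos: [0.5018, -0.0153, 0.1746]
eef_rot: [0.788, 0.615, 0.001, 0.001]
force: [1.2, -0.3, 0.9]
grip_width: 1.005
```

```bash
python3 -c "
from h import *
shot('wrist','w2'); print(robot.get_state()['tool_pos'],robot.get_state()['eef_rot'])"; python3 m.py w2
```

```text
[ 0.50215148 -0.01528195  0.17474626] [0.78834338 0.61523265 0.00125642 0.00138848]
red [232.1 169.6] [227 168  12   4  27] z62.5 [0.483 0.026] z16 [0.4755 0.0195]
red [232.1 182.7] [227 182  12   2  18] z62.5 [0.4805 0.0174] z16 [0.4725 0.0093]
red [311.  292.2] [302 285  18  16 223] z62.5 [ 0.5142 -0.0766] z16 [ 0.5129 -0.1036]
brass [235.  117.6] [ 223   51   40  117 1356] z32.5 [0.4907 0.0576]
brass [237.2 247.2] [ 228  185   37  115 1320] z32.5 [ 0.4645 -0.0397]
brass [252.9 267.2] [245 259  17  17 220] z32.5 [ 0.4721 -0.0598]
plate+cass [  237   115   136   177 21821] ((522.2220458984375, -23.22423553466797), (144.92312622070312, 100.1619873046875), 75.89112091064453)
cass [ 267  132   73  100 3816] ((528.0360107421875, -0.3272552490234375), (72.3274917602539, 52.23383331298828), 79.0067138671875)
plate dark [  237   115   136   177 13315] ((522.2220458984375, -23.22423553466797), (144.92312622070312, 100.1619873046875), 75.89112091064453)
0.85
```

View pics/w2.png

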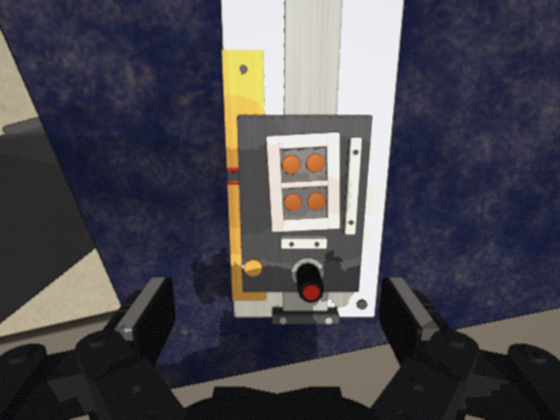

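The picture shows the strip's red lines at (232,170)/(232,183), the housing at (253,267), the knob dot at (311,292), the far stop at (353,187), the other stop at (304,244), and the cassette at (304,182).

Run:
```python
from h import *
im,d,c=load('wrist','w2')
B=np.array([[.9699,-.2436],[.2436,.9699]])
def b(px,z): return (ray(c,px,z)[:,:2]*1000@B.T).round(1)
print('ring foot',b([307,270],.0285),'housing',b([252.9,267.2],.0325),'dot',b([311,292.2],.0625),'notch',b([[232.1,169.6],[232.1,182.7]],.016))
f,cx,cy,A,o=c; v,u=np.mgrid[:420,:560]
P=np.stack([(u-cx)/f*d,(v-cy)/f*d,d],-1)@A.T+o
P[...,:2]=P[...,:2]@B.T; P*=1000
k=P[(P[...,2]>57)&(d>0)&(abs(u-309)<25)&(abs(v-280)<35)]; print('knob top pts',len(k),k.min(0),k.max(0),k.mean(0))
g=cv2.cvtColor(im,cv2.COLOR_RGB2GRAY)
m=(g>170).astype(np.uint8); n,l,st,ce=cv2.connectedComponentsWithStats(m)
for i in range(1,n):
    if st[i,4]>3 and 225<ce[i][0]<380 and 110<ce[i][1]<300:
        q=P[l==i]; print(st[i],ce[i].round(1),np.percentile(q,[1,99],axis=0).round(1).tolist())
cv2.imwrite('pics/w2c.png',cv2.resize(im[155:310,220:380,::-1],(620,600),interpolation=cv2.INTER_CUBIC))
```

```text
ring foot [[517.4  52.4]] housing [[472.5  57. ]] dot [[517.5  50.9]] notch [[456.4 134.7]
 [456.  124.1]]
knob top pts 569 [507.14787273  42.4749676   57.31946925] [526.89376494  62.46551532  65.05022163] [516.8037027  53.5502674  62.4293192]
[ 267  133   73   99 3584] [304.2 180.2] [[485.8, 92.7, 37.2], [538.5, 164.5, 42.7]]
[345 138  17  96 935] [352.9 184.8] [[545.4, 89.0, 28.9], [554.9, 161.1, 38.8]]
[231 227  10  38 290] [235.6 246.1] [[452.6, 52.5, 14.8], [460.5, 85.7, 18.2]]
[281 239  46  10 400] [303.7 243.3] [[496.2, 72.1, 28.2], [530.9, 83.7, 38.6]]
[242 261  19  10 111] [251.3 265.2] [[463.3, 55.1, 29.5], [478.2, 62.7, 34.3]]
[310 260   7   4   8] [313.1 261.2] [[519.3, 60.7, 30.7], [524.1, 63.1, 33.8]]
[294 264   4   6   9] [295.4 266.4] [[506.2, 55.4, 30.8], [508.8, 59.1, 33.3]]
[318 264   3   4   9] [319.1 265.4] [[525.8, 56.7, 31.5], [527.6, 59.8, 32.9]]
```

View pics/w2c.png

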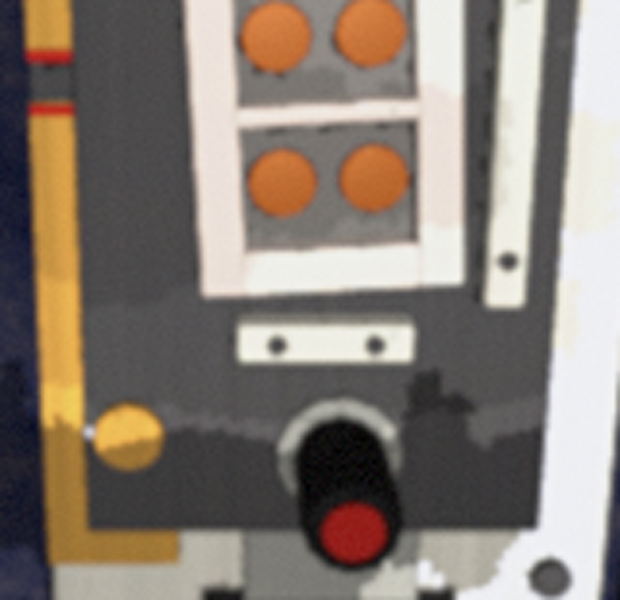

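>>> send_rows(targets=[{"wx":0,"wy":0,"wz":0,"dx":0.01,"dy":-0.02,"dz":0.03,"hand":1},{"wx":0,"wy":0,"wz":0,"dx":0.019,"dy":-0.036,"dz":0.06,"hand":1},{"wx":0,"wy":0,"wz":0,"dx":0.019,"dy":-0.036,"dz":0.085,"hand":1},{"wx":0,"wy":0,"wz":0,"dx":0.019,"dy":-0.036,"dz":0.085,"hand":1},{"wx":0,"wy":0,"wz":0,"dx":0.019,"dy":-0.036,"dz":0.085,"hand":1},{"wx":0,"wy":0,"wz":0,"dx":0.019,"dy":-0.036,"dz":0.085,"hand":1},{"wx":0,"wy":0,"wz":0,"dx":0.019,"dy":-0.036,"dz":0.085,"hand":1},{"wx":0,"wy":0,"wz":0,"dx":0.019,"dy":-0.036,"dz":0.085,"hand":1}], force=30)

```text
time_s: 1.65
tool_pos: [0.4709, 0.0119, 0.0894]
eef_rot: [0.789, 0.615, 0.001, 0.001]
force: [-0.8, 0.2, 0.5]
grip_width: -0.001
```

```bash
cat > st.py <<'E'
from h import *
B=np.array([[.9699,-.2436],[.2436,.9699]])
s=robot.get_state(); p=np.array(s['tool_pos'])*1000; F=np.array(s['force'])
print('t',round(s['time_s'],2),'base xy',(B@p[:2]).round(1),'z',p[2].round(1),'F base',(B@F[:2]).round(1),F[2].round(1),'w',round(s['grip_width'],3))
E
python3 st.py
```

```text
t 1.65 base xy [453.8 126.2] z 89.4 F base [-0.8 -0. ] 0.5 w -0.001
```

>>> send_rows(targets=[{"wx":0,"wy":0,"wz":0,"dx":0,"dy":0,"dz":0.02,"hand":1},{"wx":0,"wy":0,"wz":0,"dx":0,"dy":0,"dz":0.034,"hand":1},{"wx":0,"wy":0,"wz":0,"dx":0,"dy":0,"dz":0.034,"hand":1},{"wx":0,"wy":0,"wz":0,"dx":0,"dy":0.005,"dz":0.034,"hand":1},{"wx":0,"wy":0,"wz":0,"dx":0,"dy":0.01,"dz":0.034,"hand":1},{"wx":0,"wy":0,"wz":0,"dx":0,"dy":0.014,"dz":0.034,"hand":1},{"wx":0,"wy":0,"wz":0,"dx":0,"dy":0.014,"dz":0.034,"hand":1}])

```text
time_s: 2.35
tool_pos: [0.4849, 0.0084, 0.055]
eef_rot: [0.789, 0.615, 0.001, 0.001]
force: [0.1, 1.0, 0.4]
grip_width: 0.002
```

```bash
python3 st.py; python3 -c "
from h import *
im,d,c=shot('wrist','w3')
cv2.imwrite('pics/w3b.png',im[...,::-1])"
```

```text
t 2.35 base xy [468.2 126.3] z 55.0 F base [-0.2  1. ] 0.4 w 0.002
```

View pics/w3b.png

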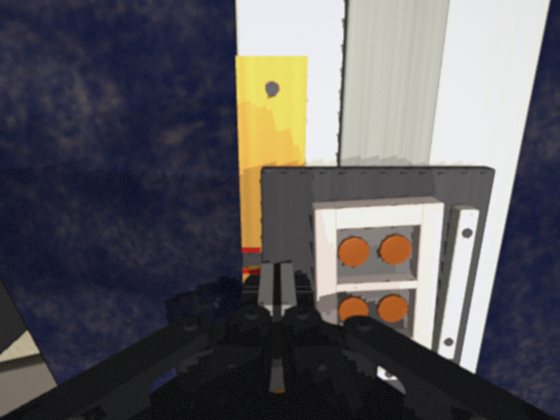

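The closed fingertips are at about (277,270), left of the cassette's near side (315,260), with a few mm to go. I push towards +x in small steps.

>>> send_rows(targets=[{"wx":0,"wy":0,"wz":0,"dx":0,"dy":0.002,"dz":0,"hand":1},{"wx":0,"wy":0,"wz":0,"dx":0,"dy":0.004,"dz":0,"hand":1},{"wx":0,"wy":0,"wz":0,"dx":0,"dy":0.006,"dz":0,"hand":1},{"wx":0,"wy":0,"wz":0,"dx":0,"dy":0.008,"dz":0,"hand":1},{"wx":0,"wy":0,"wz":0,"dx":0,"dy":0.01,"dz":0,"hand":1},{"wx":0,"wy":0,"wz":0,"dx":0,"dy":0.01,"dz":0,"hand":1}])

```text
time_s: 3.0
tool_pos: [0.4932, 0.0063, 0.0543]
eef_rot: [0.789, 0.615, 0.0, 0.0]
force: [0.6, -0.8, -1.1]
grip_width: 0.001
```

```bash
cat > cs.py <<'E'
from h import *
import sys
# cassette pose in base axes from the wrist depth + whiteness
B=np.array([[.9699,-.2436],[.2436,.9699]])
im,d,c=shot('wrist',sys.argv[1]); f,cx,cy,A,o=c; v,u=np.mgrid[:420,:560]
P=np.stack([(u-cx)/f*d,(v-cy)/f*d,d],-1)@A.T+o; P[...,:2]=P[...,:2]@B.T; P*=1000
g=im.min(-1)
def sel(z0,z1,x0,x1,y0,y1): 
    m=(d>0)&(P[...,2]>z0)&(P[...,2]<z1)&(P[...,0]>x0)&(P[...,0]<x1)&(P[...,1]>y0)&(P[...,1]<y1)&(g>110)
    return P[m]
q=sel(37.5,46,480,549,60,175)   # cassette top frame
print('cass n',len(q),'x',np.percentile(q[:,0],[.5,99.5]).round(1),'y',np.percentile(q[:,1],[.5,99.5]).round(1))
for nm,lo,hi,ax in (('right edge',98,158,0),('left edge',98,158,0),('top edge',495,540,1),('bottom edge',495,540,1)):
    k=1-ax; s=[]
    for t in np.arange(lo,hi,6):
        r=q[(q[:,k]>=t)&(q[:,k]<t+6)][:,ax]
        if len(r)>8: s.append((t+3,np.percentile(r,99 if nm[0] in'rt' else 1)))
    if len(s)>3:
        s=np.array(s); p=np.polyfit(s[:,0],s[:,1],1); r=s[:,1]-np.polyval(p,s[:,0]); print(nm,'slope',p[0].round(4),'mid',np.median(s[:,1]).round(1),'rms',r.std().round(2),len(s))
q=sel(33.5,40,538,562,85,165); print('far stop n',len(q),np.percentile(q[:,0],[2,98]).round(1) if len(q) else '')
E
python3 st.py; python3 cs.py w4
```

```text
t 3.0 base xy [476.9 126.3] z 54.3 F base [ 0.8 -0.6] -1.1 w 0.001
cass n 7862 x [489.3 548.4] y [101.8 164.7]
right edge slope -0.0193 mid 548.0 rms 0.24 10
left edge slope -0.8151 mid 492.6 rms 10.93 10
top edge slope 0.0359 mid 164.3 rms 0.11 8
bottom edge slope -0.6884 mid 121.8 rms 12.6 8
far stop n 2554 [540.9 552.7]
```

>>> send_rows(targets=[{"wx":0,"wy":0,"wz":0,"dx":0,"dy":0.001,"dz":-0.001,"hand":1},{"wx":0,"wy":0,"wz":0,"dx":0,"dy":0.002,"dz":-0.001,"hand":1},{"wx":0,"wy":0,"wz":0,"dx":0,"dy":0.003,"dz":-0.001,"hand":1},{"wx":0,"wy":0,"wz":0,"dx":0,"dy":0.004,"dz":-0.001,"hand":1},{"wx":0,"wy":0,"wz":0,"dx":0,"dy":0.004,"dz":-0.001,"hand":1},{"wx":0,"wy":0,"wz":0,"dx":0,"dy":0.004,"dz":-0.001,"hand":1}])

```text
time_s: 3.65
tool_pos: [0.4961, 0.0057, 0.0551]
eef_rot: [0.788, 0.615, -0.0, -0.001]
force: [-4.0, 3.1, 3.3]
grip_width: 0.002
```

```bash
python3 st.py; sed -i 's/sel(37.5,46,480,549/sel(38.6,46,480,549/' cs.py; python3 cs.py w5
```

```text
t 3.65 base xy [479.7 126.4] z 55.1 F base [-4.6  2. ] 3.3 w 0.002
cass n 7211 x [491.6 543.9] y [103.5 164.5]
right edge slope -0.052 mid 543.5 rms 0.43 10
left edge slope -0.9947 mid 495.1 rms 10.53 10
top edge slope 0.0299 mid 164.1 rms 0.13 8
bottom edge slope -0.4004 mid 126.0 rms 6.56 8
far stop n 2301 [540.1 552.7]
```

>>> send_rows(targets=[{"wx":0,"wy":0,"wz":0,"dx":0,"dy":0.001,"dz":0,"hand":1},{"wx":0,"wy":0,"wz":0,"dx":0,"dy":0.002,"dz":0,"hand":1},{"wx":0,"wy":0,"wz":0,"dx":0,"dy":0.002,"dz":0,"hand":1},{"wx":0,"wy":0,"wz":0,"dx":0,"dy":0.002,"dz":0,"hand":1}])

```text
time_s: 4.1
tool_pos: [0.4964, 0.0057, 0.055]
eef_rot: [0.788, 0.615, -0.001, -0.002]
force: [-8.5, 4.2, 7.3]
grip_width: -0.001
```

```bash
python3 st.py; python3 cs.py w6; python3 -c "
import cv2
a=cv2.imread('pics/w6.png')[130:400,220:520]; cv2.imwrite('pics/w6c.png',cv2.resize(a,(660,594),interpolation=cv2.INTER_CUBIC))"
```

```text
t 4.1 base xy [480.1 126.4] z 55.0 F base [-9.2  2. ] 7.3 w -0.001
cass n 7202 x [491.7 544. ] y [104.2 164.4]
right edge slope -0.0356 mid 543.6 rms 0.11 10
left edge slope -0.9964 mid 495.5 rms 10.46 10
top edge slope 0.0266 mid 164.2 rms 0.11 8
bottom edge slope -0.3712 mid 125.7 rms 6.55 8
far stop n 2265 [540.3 552.7]
```

View pics/w6c.png

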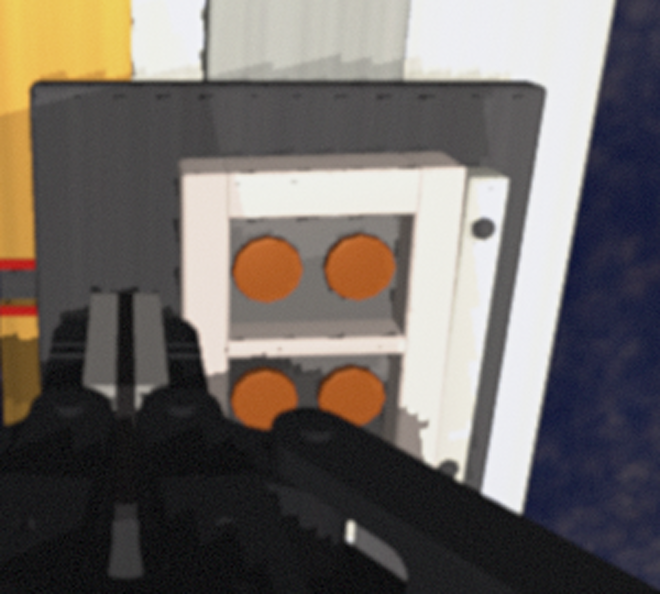

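```bash
cat > sl.py <<'E'
from h import *
import sys
B=np.array([[.9699,-.2436],[.2436,.9699]])
im,d,c=load('wrist',sys.argv[1]); g=cv2.GaussianBlur(im,(3,3),0).astype(float).mean(-1)
# subpixel edges by rows/cols: starting guesses given in base mm; sample profiles in the base frame, at given z
def bx(P): return np.c_[np.array(P)[:,:2]@B, np.array(P)[:,2]]/1000   # base->world
def edge(nm,z,ax,lo,hi,pos,w=4,sign=0):
    t=np.arange(lo,hi,2.); s=np.arange(pos-w,pos+w,.1); out=[]
    for a in t:
        Q=np.array([[k,a,z] if ax==0 else [a,k,z] for k in s]); p=proj(c,bx(Q)).astype(np.float32)
        pr=cv2.remap(g.astype(np.float32),p[:,:1],p[:,1:],cv2.INTER_LINEAR).ravel(); gr=np.gradient(pr)
        gr=np.abs(gr) if sign==0 else gr*sign; i=gr.argmax(); out.append((a,s[i],gr[i]))
    o=np.array(out); med=np.median(o[:,1]); o=o[abs(o[:,1]-med)<2.5]; p=np.polyfit(o[:,0],o[:,1],1)
    for _ in range(3):
        r=abs(o[:,1]-np.polyval(p,o[:,0])); o=o[r<=max(.15,2*np.median(r))]; p=np.polyfit(o[:,0],o[:,1],1)
    print(nm,'slope',p[0].round(4),'mid',np.polyval(p,(lo+hi)/2).round(2),'n',len(o),'/',len(t),'rms',(o[:,1]-np.polyval(p,o[:,0])).std().round(2))
for a in sys.argv[2:]:
    n,z,ax,lo,hi,pos,w,s=a.split(','); edge(n,float(z),int(ax),float(lo),float(hi),float(pos),float(w),int(s))
E
for f in w2 w6; do echo $f; python3 sl.py $f plateTop,28.5,1,475,560,177,5,0 stopOuter,36.5,0,125,160,553.4,3,-1 cassTop,40.5,1,497,540,164.3,3,-1 cassRightTop,40.5,0,130,160,543,4,0 cassLeftTop,40.5,0,140,160,491,5,1; done
```

```text
w2
plateTop slope -0.0029 mid 177.72 n 22 / 43 rms 0.11
stopOuter slope -0.0021 mid 553.16 n 18 / 18 rms 0.35
cassTop slope 0.0527 mid 164.83 n 16 / 22 rms 0.15
cassRightTop slope 0.0007 mid 544.31 n 15 / 15 rms 0.31
cassLeftTop slope -0.0015 mid 486.07 n 10 / 10 rms 0.08
w6
plateTop slope -0.0015 mid 178.22 n 24 / 43 rms 0.08
stopOuter slope 0.0062 mid 553.19 n 18 / 18 rms 0.14
cassTop slope 0.0338 mid 163.78 n 19 / 22 rms 0.1
cassRightTop slope -0.0118 mid 543.34 n 8 / 15 rms 0.06
cassLeftTop slope -0.0245 mid 491.71 n 10 / 10 rms 0.06
```

>>> send_rows(targets=[{"wx":0,"wy":0,"wz":0,"dx":0,"dy":-0.004,"dz":0,"hand":1},{"wx":0,"wy":0,"wz":0,"dx":0,"dy":-0.01,"dz":-0.003,"hand":1},{"wx":0,"wy":0,"wz":0,"dx":0.01,"dy":-0.01,"dz":-0.003,"hand":1},{"wx":0,"wy":0,"wz":0,"dx":0.02,"dy":-0.01,"dz":-0.003,"hand":1},{"wx":0,"wy":0,"wz":0,"dx":0.02,"dy":-0.006,"dz":-0.003,"hand":1},{"wx":0,"wy":0,"wz":0,"dx":0.02,"dy":-0.004,"dz":-0.003,"hand":1},{"wx":0,"wy":0,"wz":0,"dx":0.02,"dy":-0.002,"dz":-0.003,"hand":1},{"wx":0,"wy":0,"wz":0,"dx":0.02,"dy":0,"dz":-0.003,"hand":1},{"wx":0,"wy":0,"wz":0,"dx":0.02,"dy":0,"dz":-0.003,"hand":1}])

```text
time_s: 5.05
tool_pos: [0.5041, 0.024, 0.0582]
eef_rot: [0.789, 0.615, 0.0, 0.0]
force: [-0.6, 0.8, 0.3]
grip_width: -0.003
```

```bash
cat > chk.sh <<'E'
python3 st.py; python3 -c "
from h import *
shot('wrist','$1')"
python3 sl.py $1 plateTop,28.5,1,475,560,177,5,0 stopOuter,36.5,0,125,160,553.4,3,-1 cassTop,40.5,1,497,540,${2:-164},4,-1 cassRightTop,40.5,0,135,160,544,4,0 cassLeftTop,40.5,0,140,160,492,5,1
E
bash chk.sh w7
```

```text
t 5.05 base xy [483.1 146.1] z 58.2 F base [-0.7  0.6] 0.3 w -0.003
plateTop slope -0.0021 mid 178.83 n 32 / 43 rms 0.07
stopOuter slope 0.0052 mid 553.12 n 18 / 18 rms 0.15
cassTop slope 0.0301 mid 163.87 n 22 / 22 rms 0.15
cassRightTop slope -0.0346 mid 543.16 n 11 / 13 rms 0.08
cassLeftTop slope 0.2914 mid 489.32 n 6 / 10 rms 0.74
```

>>> send_rows(targets=[{"wx":0,"wy":0,"wz":0,"dx":0,"dy":0.001,"dz":0,"hand":1},{"wx":0,"wy":0,"wz":0,"dx":0,"dy":0.002,"dz":0,"hand":1},{"wx":0,"wy":0,"wz":0,"dx":0,"dy":0.003,"dz":0,"hand":1},{"wx":0,"wy":0,"wz":0,"dx":0,"dy":0.003,"dz":0,"hand":1},{"wx":0,"wy":0,"wz":0,"dx":0,"dy":0.003,"dz":0,"hand":1}])

```text
time_s: 5.6
tool_pos: [0.5066, 0.0235, 0.0583]
eef_rot: [0.789, 0.615, -0.0, 0.0]
force: [-0.6, -0.1, -0.4]
grip_width: -0.002
```

```bash
bash chk.sh w8
```

```text
t 5.6 base xy [485.7 146.2] z 58.3 F base [-0.6 -0.3] -0.4 w -0.002
plateTop slope 0.0001 mid 178.86 n 39 / 43 rms 0.08
stopOuter slope -0.0038 mid 553.15 n 18 / 18 rms 0.19
cassTop slope -0.0025 mid 163.3 n 22 / 22 rms 0.09
cassRightTop slope 0.073 mid 545.27 n 4 / 13 rms 0.09
cassLeftTop slope 0.0054 mid 488.36 n 7 / 10 rms 0.04
```

>>> send_rows(targets=[{"wx":0,"wy":0,"wz":0,"dx":0,"dy":0.001,"dz":0,"hand":1},{"wx":0,"wy":0,"wz":0,"dx":0,"dy":0.0015,"dz":0,"hand":1},{"wx":0,"wy":0,"wz":0,"dx":0,"dy":0.0015,"dz":0,"hand":1}])

```text
time_s: 5.95
tool_pos: [0.5068, 0.0235, 0.0582]
eef_rot: [0.788, 0.615, -0.001, -0.001]
force: [-5.0, 1.5, 4.3]
grip_width: -0.0
```

```bash
bash chk.sh w9
```

```text
t 5.95 base xy [485.8 146.2] z 58.2 F base [-5.3  0.2] 4.3 w -0.0
plateTop slope 0.0006 mid 179.01 n 42 / 43 rms 0.08
stopOuter slope -0.0062 mid 553.08 n 18 / 18 rms 0.15
cassTop slope 0.0025 mid 163.41 n 21 / 22 rms 0.08
cassRightTop slope 0.0607 mid 544.97 n 7 / 13 rms 0.61
cassLeftTop slope -0.0089 mid 488.45 n 7 / 10 rms 0.11
```

>>> send_rows(targets=[{"wx":0,"wy":0,"wz":0,"dx":0,"dy":-0.006,"dz":0,"hand":1},{"wx":0,"wy":0,"wz":0,"dx":0.02,"dy":-0.01,"dz":0,"hand":1},{"wx":0,"wy":0,"wz":0,"dx":0.045,"dy":-0.01,"dz":0,"hand":1},{"wx":0,"wy":0,"wz":0,"dx":0.045,"dy":-0.01,"dz":0,"hand":1},{"wx":0,"wy":0,"wz":0,"dx":0.045,"dy":0.01,"dz":0,"hand":1},{"wx":0,"wy":0,"wz":0,"dx":0.045,"dy":0.03,"dz":0,"hand":1},{"wx":0,"wy":0,"wz":0,"dx":0.045,"dy":0.03,"dz":0,"hand":1},{"wx":0,"wy":0,"wz":0,"dx":0.038,"dy":0.03,"dz":0,"hand":1},{"wx":0,"wy":0,"wz":0,"dx":0.033,"dy":0.03,"dz":0,"hand":1},{"wx":0,"wy":0,"wz":0,"dx":0.03,"dy":0.03,"dz":0,"hand":1},{"wx":0,"wy":0,"wz":0,"dx":0.027,"dy":0.03,"dz":0,"hand":1},{"wx":0,"wy":0,"wz":0,"dx":0.025,"dy":0.03,"dz":0,"hand":1},{"wx":0,"wy":0,"wz":0,"dx":0.025,"dy":0.03,"dz":0,"hand":1}])

```text
time_s: 7.3
tool_pos: [0.543, 0.0399, 0.0584]
eef_rot: [0.789, 0.615, -0.0, 0.0]
force: [-0.4, -0.0, 1.0]
grip_width: 0.0
```

```bash
python3 st.py; python3 -c "
from h import *
shot('wrist','w10')
shot('scene','s10')"
```

```text
t 7.3 base xy [516.9 171. ] z 58.4 F base [-0.4 -0.1] 1.0 w 0.0
```

View pics/w10.png

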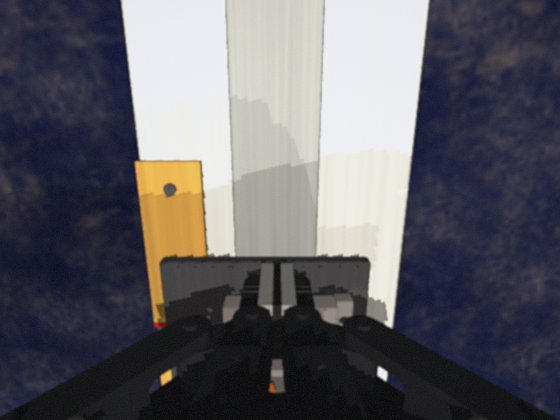

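The fingers stand on the +y side of the cassette, centred on it; the plate edge is at row 258. I push on towards -y.

>>> send_rows(targets=[{"wx":0,"wy":0,"wz":0,"dx":-0.001,"dy":0,"dz":0,"hand":1},{"wx":0,"wy":0,"wz":0,"dx":-0.002,"dy":0,"dz":0,"hand":1},{"wx":0,"wy":0,"wz":0,"dx":-0.003,"dy":0,"dz":0,"hand":1},{"wx":0,"wy":0,"wz":0,"dx":-0.004,"dy":0,"dz":0,"hand":1},{"wx":0,"wy":0,"wz":0,"dx":-0.005,"dy":0,"dz":0,"hand":1},{"wx":0,"wy":0,"wz":0,"dx":-0.005,"dy":0,"dz":0,"hand":1},{"wx":0,"wy":0,"wz":0,"dx":-0.005,"dy":0,"dz":0,"hand":1}])

```text
time_s: 8.1
tool_pos: [0.5421, 0.0352, 0.0583]
eef_rot: [0.789, 0.615, 0.0, 0.0]
force: [0.4, 1.4, 1.0]
grip_width: 0.0
```

```bash
python3 st.py
```

```text
t 8.1 base xy [517.2 166.2] z 58.3 F base [0.  1.4] 1.0 w 0.0
```

>>> send_rows(targets=[{"wx":0,"wy":0,"wz":0,"dx":-0.001,"dy":0,"dz":0,"hand":1},{"wx":0,"wy":0,"wz":0,"dx":-0.0015,"dy":0,"dz":0,"hand":1},{"wx":0,"wy":0,"wz":0,"dx":-0.0015,"dy":0,"dz":0,"hand":1},{"wx":0,"wy":0,"wz":0,"dx":-0.0015,"dy":0,"dz":0,"hand":1}])

```text
time_s: 8.5
tool_pos: [0.5421, 0.0347, 0.0584]
eef_rot: [0.788, 0.615, 0.001, -0.0]
force: [1.0, 5.2, -0.4]
grip_width: 0.001
```

```bash
python3 st.py
```

```text
t 8.5 base xy [517.3 165.7] z 58.4 F base [-0.3  5.3] -0.4 w 0.001
```

>>> send_rows(targets=[{"wx":0,"wy":0,"wz":0,"dx":-0.001,"dy":0,"dz":0,"hand":1},{"wx":0,"wy":0,"wz":0,"dx":-0.001,"dy":0,"dz":0,"hand":1},{"wx":0,"wy":0,"wz":0,"dx":0.005,"dy":0,"dz":0,"hand":1},{"wx":0,"wy":0,"wz":0,"dx":0.015,"dy":0,"dz":0,"hand":1},{"wx":0,"wy":0,"wz":0,"dx":0.015,"dy":-0.025,"dz":0,"hand":1},{"wx":0,"wy":0,"wz":0,"dx":0.015,"dy":-0.048,"dz":0,"hand":1},{"wx":0,"wy":0,"wz":0,"dx":0.005,"dy":-0.048,"dz":0,"hand":1},{"wx":0,"wy":0,"wz":0,"dx":-0.02,"dy":-0.048,"dz":0,"hand":1},{"wx":0,"wy":0,"wz":0,"dx":-0.04,"dy":-0.044,"dz":0,"hand":1},{"wx":0,"wy":0,"wz":0,"dx":-0.04,"dy":-0.038,"dz":0,"hand":1},{"wx":0,"wy":0,"wz":0,"dx":-0.04,"dy":-0.035,"dz":0,"hand":1},{"wx":0,"wy":0,"wz":0,"dx":-0.04,"dy":-0.034,"dz":0,"hand":1},{"wx":0,"wy":0,"wz":0,"dx":-0.04,"dy":-0.034,"dz":0,"hand":1}])

```text
time_s: 9.8
tool_pos: [0.4994, 0.0038, 0.0582]
eef_rot: [0.788, 0.615, 0.0, 0.0]
force: [0.4, 0.5, -0.5]
grip_width: -0.0
```

```bash
bash chk.sh w11 156
```

```text
t 9.8 base xy [483.4 125.3] z 58.2 F base [0.3 0.6] -0.5 w -0.0
plateTop slope 0.0015 mid 178.19 n 41 / 43 rms 0.08
stopOuter slope -0.0009 mid 553.11 n 13 / 18 rms 0.09
cassTop slope 0.0024 mid 155.51 n 21 / 22 rms 0.08
cassRightTop slope -0.0024 mid 544.36 n 8 / 13 rms 0.16
cassLeftTop slope -0.0092 mid 493.2 n 9 / 10 rms 0.06
```

>>> send_rows(targets=[{"wx":0,"wy":0,"wz":0,"dx":0,"dy":0.001,"dz":0,"hand":1},{"wx":0,"wy":0,"wz":0,"dx":0,"dy":0.002,"dz":0,"hand":1},{"wx":0,"wy":0,"wz":0,"dx":0,"dy":0.003,"dz":0,"hand":1},{"wx":0,"wy":0,"wz":0,"dx":0,"dy":0.004,"dz":0,"hand":1},{"wx":0,"wy":0,"wz":0,"dx":0,"dy":0.004,"dz":0,"hand":1}])

```text
time_s: 10.35
tool_pos: [0.5016, 0.0028, 0.0581]
eef_rot: [0.788, 0.615, -0.001, -0.001]
force: [-4.5, 1.9, 3.4]
grip_width: -0.0
```

```bash
python3 st.py
```

```text
t 10.35 base xy [485.9 124.9] z 58.1 F base [-4.8  0.7] 3.4 w -0.0
```

>>> send_rows(targets=[{"wx":0,"wy":0,"wz":0,"dx":0,"dy":-0.006,"dz":0,"hand":1},{"wx":0,"wy":0,"wz":0,"dx":0,"dy":-0.012,"dz":-0.02,"hand":1},{"wx":0,"wy":0,"wz":0,"dx":0,"dy":-0.012,"dz":-0.06,"hand":0},{"wx":0,"wy":0,"wz":0,"dx":-0.035,"dy":0.01,"dz":-0.065,"hand":0},{"wx":0,"wy":0,"wz":0,"dx":-0.073,"dy":0.03,"dz":-0.065,"hand":0},{"wx":0,"wy":0,"wz":0,"dx":-0.073,"dy":0.03,"dz":-0.065,"hand":0},{"wx":0,"wy":0,"wz":0,"dx":-0.073,"dy":0.03,"dz":-0.065,"hand":0},{"wx":0,"wy":0,"wz":0,"dx":-0.073,"dy":0.03,"dz":-0.065,"hand":0}])

```text
time_s: 11.15
tool_pos: [0.5136, -0.0752, 0.123]
eef_rot: [0.788, 0.615, -0.0, -0.0]
force: [-0.2, 0.7, 0.3]
grip_width: 0.987
```

```bash
python3 st.py; python3 -c "
from h import *
shot('wrist','w12')"
python3 sl.py w12 plateTop,28.5,1,475,560,177,5,0 stopOuter,36.5,0,95,160,553.4,3,-1 cassTop,40.5,1,497,540,155.6,4,-1 cassRightTop,40.5,0,90,150,545,3,0 cassLeftTop,40.5,0,90,150,493,4,1 cassBot,40.5,1,497,540,83.5,4,0; python3 m.py w12 | grep -E "red|brass"
```

```text
t 11.15 base xy [516.5  52.1] z 123.0 F base [-0.4  0.6] 0.3 w 0.987
plateTop slope 0.0004 mid 177.23 n 43 / 43 rms 0.11
stopOuter slope -0.0019 mid 553.13 n 17 / 33 rms 0.07
cassTop slope -0.0059 mid 155.63 n 22 / 22 rms 0.05
cassRightTop slope -0.0254 mid 545.69 n 22 / 30 rms 0.58
cassLeftTop slope -0.0023 mid 493.23 n 27 / 30 rms 0.16
cassBot slope -0.0246 mid 84.05 n 9 / 22 rms 0.07
red [175.8  94.4] [170  92  13   5  50] z62.5 [0.4866 0.0155] z16 [0.4746 0.0199]
red [176.6 112.7] [171 111  13   5  48] z62.5 [0.4842 0.0072] z16 [0.4717 0.0095]
red [276.4 250.6] [265 240  24  22 420] z62.5 [ 0.5142 -0.0765] z16 [ 0.5093 -0.0956]
brass [171.7  46.8] [163   0  19  92 972] z32.5 [0.4848 0.0423]
brass [184.2   5.7] [175   0  21  13 137] z32.5 [0.4978 0.0596]
brass [265.1  90.4] [257  84  17  15 137] z32.5 [0.5288 0.008 ]
brass [294.3  90.2] [287  84  17  15 116] z32.5 [0.5449 0.0041]
brass [188.5 203.1] [ 173  116   54  154 1968] z32.5 [ 0.4657 -0.0445]
brass [206.  223.6] [195 213  23  22 381] z32.5 [ 0.4722 -0.06  ]
```

View pics/w12.png

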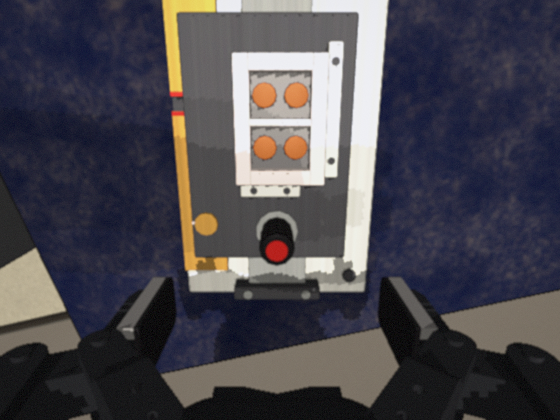

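The cassette is flush at both stops: cassette bottom edge (280,185) on the stop, right edge at the far stop (326). The knob dot is at (276,251), in line between the jaws. Going down to grasp.

>>> send_rows(targets=[{"wx":0,"wy":0,"wz":0,"dx":0,"dy":0.001,"dz":0.03,"hand":0},{"wx":0,"wy":0,"wz":0,"dx":0,"dy":0.001,"dz":0.055,"hand":0},{"wx":0,"wy":0,"wz":0,"dx":0,"dy":0.001,"dz":0.066,"hand":0},{"wx":0,"wy":0,"wz":0,"dx":0,"dy":0.001,"dz":0.066,"hand":0},{"wx":0,"wy":0,"wz":0,"dx":0,"dy":0.001,"dz":0.066,"hand":0.5},{"wx":0,"wy":0,"wz":0,"dx":0,"dy":0.001,"dz":0.066,"hand":0.7},{"wx":0,"wy":0,"wz":0,"dx":0,"dy":0.001,"dz":0.066,"hand":1},{"wx":0,"wy":0,"wz":0,"dx":0,"dy":0.001,"dz":0.066,"hand":1},{"wx":0,"wy":0,"wz":0,"dx":0,"dy":0.001,"dz":0.066,"hand":1},{"wx":0,"wy":0,"wz":0,"dx":0,"dy":0.001,"dz":0.066,"hand":1},{"wx":0,"wy":0,"wz":0,"dx":0,"dy":0.001,"dz":0.066,"hand":1}], force=40)

```text
time_s: 12.3
tool_pos: [0.5135, -0.0757, 0.058]
eef_rot: [0.789, 0.615, -0.001, -0.001]
force: [-6.5, 2.3, 9.7]
grip_width: 0.221
```

```bash
python3 st.py
```

```text
t 12.3 base xy [516.5  51.7] z 58.0 F base [-6.8  0.7] 9.7 w 0.221
```

>>> send_rows(targets=[{"wx":0,"wy":0,"wz":0,"dx":0,"dy":-0.001,"dz":-0.001,"hand":1},{"wx":0,"wy":0,"wz":0,"dx":0,"dy":-0.001,"dz":-0.001,"hand":1},{"wx":0,"wy":0,"wz":0,"dx":0.001,"dy":-0.001,"dz":-0.001,"hand":1},{"wx":0,"wy":0,"wz":0,"dx":0.003,"dy":-0.001,"dz":-0.001,"hand":1},{"wx":0,"wy":0,"wz":0,"dx":0.005,"dy":-0.001,"dz":-0.001,"hand":1},{"wx":0,"wy":0,"wz":0,"dx":0.007,"dy":-0.001,"dz":-0.001,"hand":1},{"wx":0,"wy":0,"wz":0,"dx":0.009,"dy":-0.001,"dz":-0.001,"hand":1},{"wx":0,"wy":0,"wz":0,"dx":0.01,"dy":-0.001,"dz":-0.001,"hand":1},{"wx":0,"wy":0,"wz":0,"dx":0.01,"dy":-0.001,"dz":-0.001,"hand":1}])

```text
time_s: 13.2
tool_pos: [0.5158, -0.0662, 0.0582]
eef_rot: [0.789, 0.615, -0.001, -0.0]
force: [-5.3, -1.5, 1.2]
grip_width: 0.221
```

```bash
python3 st.py
```

```text
t 13.2 base xy [516.4  61.4] z 58.2 F base [-4.8 -2.8] 1.2 w 0.221
```

>>> send_rows(targets=[{"wx":0,"wy":0,"wz":0,"dx":0.001,"dy":-0.001,"dz":0,"hand":1},{"wx":0,"wy":0,"wz":0,"dx":0.003,"dy":-0.001,"dz":0,"hand":1},{"wx":0,"wy":0,"wz":0,"dx":0.006,"dy":-0.001,"dz":0,"hand":1},{"wx":0,"wy":0,"wz":0,"dx":0.009,"dy":-0.001,"dz":0,"hand":1},{"wx":0,"wy":0,"wz":0,"dx":0.012,"dy":-0.001,"dz":0,"hand":1},{"wx":0,"wy":0,"wz":0,"dx":0.015,"dy":-0.001,"dz":0,"hand":1},{"wx":0,"wy":0,"wz":0,"dx":0.018,"dy":-0.001,"dz":0,"hand":1},{"wx":0,"wy":0,"wz":0,"dx":0.021,"dy":-0.001,"dz":0,"hand":1},{"wx":0,"wy":0,"wz":0,"dx":0.024,"dy":-0.001,"dz":0,"hand":1},{"wx":0,"wy":0,"wz":0,"dx":0.027,"dy":-0.001,"dz":0,"hand":1},{"wx":0,"wy":0,"wz":0,"dx":0.03,"dy":-0.001,"dz":0,"hand":1},{"wx":0,"wy":0,"wz":0,"dx":0.033,"dy":-0.001,"dz":0,"hand":1},{"wx":0,"wy":0,"wz":0,"dx":0.036,"dy":-0.001,"dz":0,"hand":1},{"wx":0,"wy":0,"wz":0,"dx":0.039,"dy":-0.001,"dz":0,"hand":1},{"wx":0,"wy":0,"wz":0,"dx":0.042,"dy":-0.001,"dz":0,"hand":1},{"wx":0,"wy":0,"wz":0,"dx":0.045,"dy":-0.001,"dz":0,"hand":1},{"wx":0,"wy":0,"wz":0,"dx":0.048,"dy":-0.001,"dz":0,"hand":1},{"wx":0,"wy":0,"wz":0,"dx":0.05,"dy":-0.001,"dz":0,"hand":1},{"wx":0,"wy":0,"wz":0,"dx":0.051,"dy":-0.001,"dz":0,"hand":1},{"wx":0,"wy":0,"wz":0,"dx":0.051,"dy":-0.001,"dz":0,"hand":1}])

```text
time_s: 15.2
tool_pos: [0.5282, -0.0162, 0.0582]
eef_rot: [0.788, 0.615, 0.0, -0.0]
force: [-0.2, -2.1, -1.6]
grip_width: 0.215
```

```bash
python3 st.py
```

```text
t 15.2 base xy [516.3 113. ] z 58.2 F base [ 0.4 -2.1] -1.6 w 0.215
```

>>> send_rows(targets=[{"wx":0,"wy":0,"wz":0,"dx":0.001,"dy":0,"dz":0,"hand":1},{"wx":0,"wy":0,"wz":0,"dx":0.002,"dy":0,"dz":0,"hand":1},{"wx":0,"wy":0,"wz":0,"dx":0.003,"dy":0,"dz":0,"hand":1},{"wx":0,"wy":0,"wz":0,"dx":0.004,"dy":0,"dz":0,"hand":1},{"wx":0,"wy":0,"wz":0,"dx":0.005,"dy":0,"dz":0,"hand":1},{"wx":0,"wy":0,"wz":0,"dx":0.006,"dy":0,"dz":0,"hand":1},{"wx":0,"wy":0,"wz":0,"dx":0.006,"dy":0,"dz":0,"hand":1}])

```text
time_s: 15.9
tool_pos: [0.5297, -0.0101, 0.0582]
eef_rot: [0.788, 0.615, 0.0, -0.0]
force: [0.7, -1.7, -4.4]
grip_width: 0.22
```

```bash
python3 st.py;  python3 -c "
from h import *
shot('wrist','w13');shot('scene','s13')"; python3 m.py w13 | grep -E "red|brass"; python3 -c "
import cv2
a=cv2.imread('pics/w13.png')[150:400,60:360]; cv2.imwrite('pics/w13c.png',cv2.resize(a,(720,600),interpolation=cv2.INTER_CUBIC))"
```

```text
t 15.9 base xy [516.3 119.2] z 58.2 F base [ 1.1 -1.5] -4.4 w 0.22
red [150.3 234. ] [144 232  14   5  66] z62.5 [0.4953 0.0323] z16 [0.4739 0.02  ]
red [152.7 255. ] [147 253  13   5  41] z62.5 [0.4934 0.0245] z16 [0.4712 0.009 ]
red [276.6 316.2] [261 302  33  29 752] z62.5 [ 0.5306 -0.011 ] z16 [ 0.5232 -0.0405]
brass [139.2 132.8] [ 122   38   35  193 2472] z32.5 [0.4923 0.0669]
brass [261.   82.7] [246  72  29  24 338] z32.5 [0.5454 0.0733]
brass [300.6  82.9] [290  73  24  24 272] z32.5 [0.5604 0.0695]
brass [178.9 268.1] [164 254  31  29 711] z32.5 [0.4885 0.0054]
brass [155.8 281.4] [148 258  17  50 540] z32.5 [0.4759 0.0016]
brass [189.3 316.7] [170 312  34  12 235] z32.5 [ 0.4851 -0.0201]
brass [172.1 410.6] [166 401  13  19 131] z32.5 [ 0.4584 -0.0721]
```

View pics/w13.png

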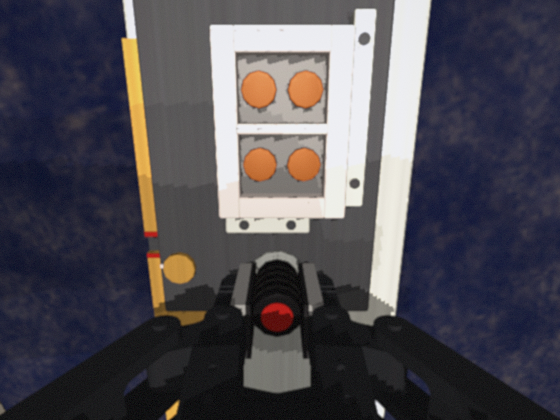

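The cassette is still against its stops. The housing at (179,268) has about 5 mm to go to the notch's middle, between the red lines at rows 234 and 255. Creeping on.

>>> send_rows(targets=[{"wx":0,"wy":0,"wz":0,"dx":0.0005,"dy":0,"dz":0,"hand":1},{"wx":0,"wy":0,"wz":0,"dx":0.001,"dy":0,"dz":0,"hand":1},{"wx":0,"wy":0,"wz":0,"dx":0.0015,"dy":0,"dz":0,"hand":1},{"wx":0,"wy":0,"wz":0,"dx":0.002,"dy":0,"dz":0,"hand":1},{"wx":0,"wy":0,"wz":0,"dx":0.002,"dy":0,"dz":0,"hand":1}])

```text
time_s: 16.5
tool_pos: [0.5301, -0.0083, 0.0583]
eef_rot: [0.788, 0.615, 0.0, -0.0]
force: [0.7, 0.5, -7.2]
grip_width: 0.214
```

```bash
python3 st.py
```

```text
t 16.5 base xy [516.2 121.1] z 58.3 F base [0.6 0.6] -7.2 w 0.214
```

>>> send_rows(targets=[{"wx":0,"wy":0,"wz":0,"dx":0.0005,"dy":0,"dz":0,"hand":1},{"wx":0,"wy":0,"wz":0,"dx":0.001,"dy":0,"dz":0,"hand":1},{"wx":0,"wy":0,"wz":0,"dx":0.001,"dy":0,"dz":0,"hand":1}])

```text
time_s: 16.8
tool_pos: [0.5304, -0.0073, 0.0583]
eef_rot: [0.788, 0.615, 0.0, -0.0]
force: [1.9, 1.0, -6.9]
grip_width: 0.215
```

```bash
python3 st.py
```

```text
t 16.8 base xy [516.2 122.2] z 58.3 F base [1.6 1.4] -6.9 w 0.215
```

>>> send_rows(targets=[{"wx":0,"wy":0,"wz":0,"dx":0.0005,"dy":0,"dz":0,"hand":1},{"wx":0,"wy":0,"wz":0,"dx":0.001,"dy":0,"dz":0,"hand":1},{"wx":0,"wy":0,"wz":0,"dx":0.001,"dy":0,"dz":0,"hand":1}])

```text
time_s: 17.1
tool_pos: [0.5307, -0.0063, 0.0583]
eef_rot: [0.788, 0.615, 0.0, -0.0]
force: [1.9, 1.2, -9.0]
grip_width: 0.216
```

```bash
python3 st.py
```

```text
t 17.1 base xy [516.2 123.1] z 58.3 F base [1.5 1.6] -9.0 w 0.216
```

>>> send_rows(targets=[{"wx":0,"wy":0,"wz":0,"dx":0.0005,"dy":0,"dz":0.0005,"hand":1},{"wx":0,"wy":0,"wz":0,"dx":0.001,"dy":0,"dz":0.0007,"hand":1},{"wx":0,"wy":0,"wz":0,"dx":0.001,"dy":0,"dz":0.0007,"hand":1}])

```text
time_s: 17.4
tool_pos: [0.5308, -0.0057, 0.0581]
eef_rot: [0.788, 0.615, 0.0, 0.0]
force: [-0.1, 1.1, -0.4]
grip_width: 0.222
```

```bash
python3 st.py
```

```text
t 17.4 base xy [516.2 123.8] z 58.1 F base [-0.4  1. ] -0.4 w 0.222
```

>>> send_rows(targets=[{"wx":0,"wy":0,"wz":0,"dx":0.0005,"dy":0,"dz":0,"hand":1},{"wx":0,"wy":0,"wz":0,"dx":0.0005,"dy":0,"dz":0,"hand":1},{"wx":0,"wy":0,"wz":0,"dx":0.0005,"dy":0,"dz":0,"hand":1}])

```text
time_s: 17.7
tool_pos: [0.531, -0.0051, 0.0581]
eef_rot: [0.789, 0.615, 0.0, 0.0]
force: [-2.4, 1.4, 3.4]
grip_width: 0.215
```

```bash
python3 st.py;  python3 -c "
from h import *
shot('wrist','w14')"; python3 m.py w14 | grep -E "red|brass"
```

```text
t 17.7 base xy [516.3 124.4] z 58.1 F base [-2.6  0.7] 3.4 w 0.215
red [151.  243.8] [145 242  13   5  58] z62.5 [0.4956 0.0338] z16 [0.4738 0.02  ]
red [153.  264.4] [148 262  12   5  46] z62.5 [0.4936 0.026 ] z16 [0.4709 0.0091]
red [276.6 316.3] [261 302  32  30 749] z62.5 [ 0.5318 -0.006 ] z16 [ 0.5244 -0.0356]
brass [140.2 144.2] [ 123   52   34  189 2419] z32.5 [0.4925 0.0674]
brass [260.9  82. ] [246  72  27  24 296] z32.5 [0.5467 0.0785]
brass [300.2  82.2] [291  72  23  25 246] z32.5 [0.5616 0.0747]
brass [178.7 268.2] [163 254  32  29 715] z32.5 [0.4897 0.0104]
brass [156.3 286.1] [149 268  15  38 420] z32.5 [0.4766 0.0043]
brass [188.5 316.4] [163 312  41  12 234] z32.5 [ 0.486  -0.0149]
brass [172.1 410.7] [166 401  13  19 132] z32.5 [ 0.4596 -0.0671]
```

>>> send_rows(targets=[{"wx":0,"wy":0,"wz":0,"dx":0.0005,"dy":-0.0003,"dz":-0.0003,"hand":1},{"wx":0,"wy":0,"wz":0,"dx":0.001,"dy":-0.0003,"dz":-0.0003,"hand":1},{"wx":0,"wy":0,"wz":0,"dx":0.001,"dy":-0.0003,"dz":-0.0003,"hand":1}])

```text
time_s: 18.05
tool_pos: [0.5311, -0.0046, 0.0581]
eef_rot: [0.789, 0.615, -0.0, 0.001]
force: [-1.0, -2.0, 3.4]
grip_width: 0.217
```

```bash
python3 st.py
```

```text
t 18.05 base xy [516.3 124.9] z 58.1 F base [-0.5 -2.2] 3.4 w 0.217
```

>>> send_rows(targets=[{"wx":0,"wy":0,"wz":0,"dx":0.0005,"dy":0,"dz":-0.0003,"hand":1},{"wx":0,"wy":0,"wz":0,"dx":0.001,"dy":0,"dz":-0.0003,"hand":1},{"wx":0,"wy":0,"wz":0,"dx":0.001,"dy":0,"dz":-0.0003,"hand":1}])

```text
time_s: 18.35
tool_pos: [0.5312, -0.0042, 0.0582]
eef_rot: [0.789, 0.615, -0.001, 0.001]
force: [-0.6, -6.2, 1.1]
grip_width: 0.217
```

```bash
python3 st.py
```

```text
t 18.35 base xy [516.3 125.3] z 58.2 F base [ 0.9 -6.1] 1.1 w 0.217
```

>>> send_rows(targets=[{"wx":0,"wy":0,"wz":0,"dx":-0.0005,"dy":0,"dz":0,"hand":1},{"wx":0,"wy":0,"wz":0,"dx":-0.001,"dy":0,"dz":0,"hand":1},{"wx":0,"wy":0,"wz":0,"dx":-0.0015,"dy":0,"dz":0,"hand":1},{"wx":0,"wy":0,"wz":0,"dx":-0.0015,"dy":0,"dz":0,"hand":1},{"wx":0,"wy":0,"wz":0,"dx":-0.0015,"dy":0,"dz":0,"hand":1}])

```text
time_s: 18.85
tool_pos: [0.5311, -0.0044, 0.0582]
eef_rot: [0.788, 0.615, 0.0, 0.0]
force: [1.8, -0.9, -2.1]
grip_width: 0.215
```

```bash
python3 st.py; python3 -c "
from h import *
shot('wrist','w15')"; python3 m.py w15 | grep -E "red|brass"
# cassette against stops, in base frame shifted by travel ~72.8
python3 sl.py w15 stopOuter,36.5,0,180,230,553.4,3,-1 cassTop,40.5,1,497,540,228.5,4,-1 cassLeftTop,40.5,0,165,225,493.3,4,1 stopInner,36.5,0,165,225,546,3,0
```

```text
t 18.85 base xy [516.2 125.1] z 58.2 F base [ 2.  -0.4] -2.1 w 0.215
red [151.6 245.3] [145 243  14   5  55] z62.5 [0.4957 0.0338] z16 [0.4739 0.0198]
red [152.8 265.6] [148 264  11   5  44] z62.5 [0.4934 0.0262] z16 [0.4707 0.0092]
red [276.8 316.2] [261 302  33  29 751] z62.5 [ 0.532  -0.0053] z16 [ 0.5246 -0.0349]
brass [140.7 146.1] [ 124   53   34  190 2414] z32.5 [0.4924 0.0674]
brass [260.5  82.3] [248  72  26  25 300] z32.5 [0.5466 0.0792]
brass [301.1  82.4] [290  72  23  23 263] z32.5 [0.562  0.0753]
brass [178.9 268.2] [164 254  31  29 710] z32.5 [0.4899 0.0111]
brass [156.4 286.7] [149 269  15  39 414] z32.5 [0.4767 0.0047]
brass [189.6 316.8] [168 312  36  12 216] z32.5 [ 0.4866 -0.0145]
brass [172.1 410.6] [166 401  13  19 131] z32.5 [ 0.4598 -0.0664]
stopOuter slope -0.0026 mid 553.06 n 19 / 25 rms 0.06
cassTop slope 0.0016 mid 228.66 n 22 / 22 rms 0.05
cassLeftTop slope -0.0027 mid 493.22 n 26 / 30 rms 0.11
stopInner slope 0.0083 mid 545.79 n 26 / 30 rms 0.57
```

View pics/w15.png

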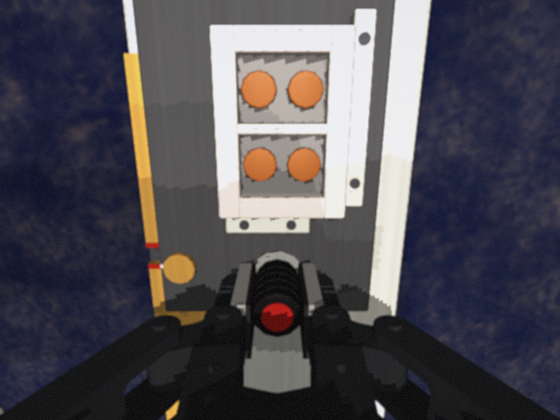

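>>> send_rows(targets=[{"wx":0,"wy":0,"wz":0,"dx":-0.0005,"dy":0,"dz":0.0002,"hand":1},{"wx":0,"wy":0,"wz":0,"dx":-0.001,"dy":0,"dz":0.0002,"hand":1},{"wx":0,"wy":0,"wz":0,"dx":-0.001,"dy":0,"dz":0.0002,"hand":1},{"wx":0,"wy":0,"wz":0,"dx":-0.001,"dy":0,"dz":0.0002,"hand":1}])

```text
time_s: 19.3
tool_pos: [0.531, -0.0049, 0.0582]
eef_rot: [0.788, 0.615, 0.001, -0.0]
force: [3.6, 3.2, -0.1]
grip_width: 0.216
```

```bash
python3 st.py
```

```text
t 19.3 base xy [516.2 124.6] z 58.2 F base [2.7 4. ] -0.1 w 0.216
```

>>> send_rows(targets=[{"wx":0,"wy":0,"wz":0,"dx":0.0005,"dy":0.0003,"dz":0,"hand":1},{"wx":0,"wy":0,"wz":0,"dx":0.0005,"dy":0.0003,"dz":0,"hand":1},{"wx":0,"wy":0,"wz":0,"dx":0.0005,"dy":0.0003,"dz":0,"hand":1},{"wx":0,"wy":0,"wz":0,"dx":0.0005,"dy":0.0003,"dz":0,"hand":1}])

```text
time_s: 19.7
tool_pos: [0.531, -0.0049, 0.0581]
eef_rot: [0.788, 0.615, 0.0, -0.0]
force: [3.5, 3.7, 1.7]
grip_width: 0.216
```

```bash
python3 st.py; python3 -c "
from h import *
shot('wrist','w16')"; python3 m.py w16 | grep -E "red|brass \[17[0-9]"
python3 sl.py w16 cassTop,40.5,1,497,540,228.3,4,-1 cassLeftTop,40.5,0,165,225,493.3,4,1
python3 - <<'E'
from h import *
z=np.load('pics/w16.npz')
q=z['im'][258:275,154:172].astype(int); print(np.argwhere(q.min(-1)>150)[:,::-1]+[154,258])
im,d,c=load('wrist','w16'); B=np.array([[.9699,-.2436],[.2436,.9699]])
for h in (.0225,.0285): print(ray(c,[162,266],h)[:,:2]*1000@B.T)
E
```

```text
t 19.7 base xy [516.2 124.6] z 58.1 F base [2.4 4.4] 1.7 w 0.216
red [151.4 244.4] [145 242  14   5  55] z62.5 [0.4956 0.0337] z16 [0.4739 0.0198]
red [152.7 265. ] [148 263  11   5  35] z62.5 [0.4933 0.026 ] z16 [0.4706 0.009 ]
red [276.8 316.1] [261 302  33  29 749] z62.5 [ 0.5319 -0.0057] z16 [ 0.5245 -0.0352]
brass [178.9 267.9] [164 253  31  30 713] z32.5 [0.4898 0.0108]
brass [172.1 410.6] [166 401  13  19 131] z32.5 [ 0.4597 -0.0669]
cassTop slope -0.0004 mid 228.49 n 19 / 22 rms 0.02
cassLeftTop slope -0.0008 mid 493.26 n 30 / 30 rms 0.13
[[161 264]
 [162 264]
 [160 265]
 [161 265]
 [162 265]
 [160 266]
 [161 266]
 [162 266]
 [161 267]
 [162 267]]
[[461.23237976 125.95336554]]
[[463.3700837  128.80794863]]
```

>>> send_rows(targets=[{"wx":0,"wy":0,"wz":0,"dx":0.0004,"dy":0.0002,"dz":0,"hand":1},{"wx":0,"wy":0,"wz":0,"dx":0.0004,"dy":0.0002,"dz":0,"hand":1},{"wx":0,"wy":0,"wz":0,"dx":0.0004,"dy":0.0002,"dz":0,"hand":1},{"wx":0,"wy":0,"wz":0,"dx":0.0004,"dy":0.0002,"dz":0,"hand":1}])

```text
time_s: 20.15
tool_pos: [0.531, -0.0049, 0.0581]
eef_rot: [0.789, 0.615, 0.0, -0.0]
force: [1.9, 3.1, 3.6]
grip_width: 0.216
```

```bash
python3 st.py; python3 -c "
from h import *
shot('wrist','w17')"; python3 m.py w17 | grep -E "red|brass \[17[0-9]"
python3 sl.py w17 cassTop,40.5,1,497,540,228.3,4,-1 cassLeftTop,40.5,0,165,225,493.3,4,1
```

```text
t 20.15 base xy [516.2 124.7] z 58.1 F base [1.1 3.5] 3.6 w 0.216
red [151.4 244.4] [145 242  14   5  55] z62.5 [0.4957 0.0338] z16 [0.4739 0.0199]
red [152.7 265. ] [148 263  11   5  35] z62.5 [0.4934 0.0261] z16 [0.4707 0.0091]
red [276.7 316.1] [261 302  33  29 749] z62.5 [ 0.5319 -0.0056] z16 [ 0.5245 -0.0352]
brass [178.8 268. ] [164 253  31  30 715] z32.5 [0.4898 0.0108]
brass [172.2 410.6] [166 401  13  19 130] z32.5 [ 0.4597 -0.0669]
cassTop slope 0.0027 mid 228.54 n 18 / 22 rms 0.03
cassLeftTop slope -0.0017 mid 493.28 n 23 / 30 rms 0.08
```

```bash
python3 -c "
from rig import robot
print(robot.finish_job()); print(robot.get_state()['time_s'])"; python3 st.py
```

```text
the job is handed in; nothing more can be done
None
the job is handed in; nothing more can be done
the job is handed in; nothing more can be done
```

The cassette is square against both stops, the carriage is in the notch, and the gripper is still holding the knob. I handed the job in at about 20 s; it reported no verdict.

**What I did**
- **Cassette:** With the fingers closed and the carriage at its start end, I pushed the cassette against the far stop and then against the stop beside the knob. I then pressed it once more against the far stop. The first push left it about 0.03 rad askew, so I raised the tool, pushed nearer its +y end, and it squared up.
- **Carriage:** I gripped the knob at 40 N and slid the carriage about 73 mm. I then crept in until the ball pulled it forward, and the resistance built to 6 N just past the middle. I eased it back to centre.

**Last checks**
- **Cassette:** Its edges are within 0.003 rad of the base axes. It moved the same 73.0 mm as the carriage, so it has not shifted against its stops.
- **Notch:** The plunger housing measured about 0.7 mm past the notch middle, and the white line about 0.3 mm short of it. The two disagree slightly, but both are well inside the 4 mm pull-in.
- **Forces:** About 3.5 N remains along the slide, below the 8 N needed to leave the notch. The readings stayed under 10 N wherever I took one, but I did not log the peaks.
- **Not checked:** I did not measure the jar, counter or notes again, though the arm stayed above the stage the whole time.

The first move call was refused as invalid input because its rows lacked some fields, so nothing moved then.

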